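# Drop the specimen stand's kickstand and hold its frame upright

### The job

The tilting specimen frame on the bench is lying back on its rear stops with its kickstand folded up. While the frame still lies back, push the kickstand down past its over-centre point so that it snaps down fully to its stop; then take the frame by its top bar, raise it gently until it is upright, and finish while holding it there, without letting go. Keep the frame from dropping back and leave the vial, the toe bone and the stone beside it alone.

Things in the scene. Friction and masses are not known exactly. Their poses are not given: they have to be found in the camera images.
- stand: the stand's dark steel base plate, 200 x 250 x 10 mm, fixed to the bench; origin on the bench under the middle of the frame's tilt hinge, z up. Its -x axis is the front, the side the fossil and kickstand face; its yaw varies by up to 0.35 rad, yaw 0 facing the robot. Two rear stop posts with rubber balls (up to 95 mm high) stand on its +x half.
- tilt_hinge (a point): middle of the frame's hinge axis, 32 mm above the bench; the axis runs along the base's y
- frame (a joint): lean of the frame in rad: 0 upright, positive leans to the base's +x (backward). It rests at 0.42 on the rear stops. It is back-heavy: let go at 0 it falls back to 0.42; only beyond about -0.1 does it tip forward, caught at about -0.13 by the kickstand's foot if that is down. Frame 0.8 to 1.3 kg; 2 to 4 N at the top bar raises it, 0.5 N keeps it upright.
- carry_bar (a point): middle of the frame's top bar, 205 mm from the tilt hinge: a round steel bar, 14 mm thick, straight for 140 mm along the base's y, open for 38 mm below down to the plywood board (158 mm wide, 12 mm thick, with a curved piece of bone on its front that stands out about 35 mm, and a steel ballast rail on its back, 75 mm below the bar). The point turns with the frame.
- kickstand (a joint): swing of the kickstand in rad: 0 folded, 1.4 down at its stop; its hinge is parallel to the frame's. At 0 the leg points forward, 20 degrees above the frame's own forward direction (44 degrees above level while the frame lies back); growing values swing it down. A spring returns it to 0 below about 0.65 and snaps it down to 1.4 above. 2 to 4 N down on the tread pushes it over.
- kick_hub (a point): centre of the leg at its hub, at the frame's left (base +y) side: 105 mm up along the frame from the tilt hinge, 112 mm to the base's +y of its middle. A spring strut runs from it 70 mm up beside the tube. While the frame lies back, a fingertip pressing the tread straight down 78 mm forward of the hub, to 30 mm below hub height, takes the leg well past centre.
- kick_tip (a point): centre of the kickstand's round rubber foot (18 mm), 124 mm from the hub. The leg is a 12 mm round steel bar; on its upper side it has a flat tread 60 mm long and 26 mm wide, centred 88 mm from the hub, its surface 10 mm above the leg's centre line
- vial: capped vial, 30 mm wide and 60 mm high, loose, standing to the right (base -y) of the stand; origin under its centre; leave it alone
- toe_bone: loose fossil toe bone, 67 x 82 x 30 mm, to the left (base +y) of the stand; origin under its centre; leave it alone
- stone: loose stone, 58 x 56 x 29 mm, in front right of the stand; origin under its centre; leave it alone

How it is judged:
By the outcome, as a careful person would: the job done as asked, in the order asked, and still so for the second after the job is handed in, while the arm keeps its last pose, push and grip.
It also fails if it takes over 45 s, if anything falls off the work surface, if the arm or the gripper's body presses on something with over 40 N, if the wrist force passes 120 N, or if a joint passes its speed limit or range.

### The arm

A 6-joint arm with a two-finger parallel gripper is mounted at the origin on a cart in front of the work surface, level with it; the furniture and walls round the work are solid. World frame = base frame: x ahead of the robot, y to its left, z up, the work surface at z = 0. Lengths are in m, angles in rad, forces in N, time in s.
With the tool pointing down it reaches from about 0.375 to 0.925 m from the base axis. Payload 5.7 kg.
Tool frame: the origin (TCP) lies between the finger pads; the fingertips stand 22 mm ahead of it and the grasp point (between the pads) lies 3 mm ahead of it (robot.tip_reach is the distance from the TCP to the fingertips, in m); z points along the fingers, y is the line along which they close (so a half turn about z gives the same grasp; the last joint's range is limited). The gripper opens to 85 mm and grips with 20 to 120 N. Pads are 22 mm wide; open, the fingers measure 114 mm over their backs; the gripper's body (76 mm by 85 mm) begins 54 mm behind the grasp point. The pads swing forward as they close: fully open they stand 13 mm farther back than shut.
Start: joints at [1.007, 0.359, 1.51, -0, 1.272, -0.115], TCP at [0.26, 0.541, 0.253] pointing down, gripper open.
Joint ranges: [-2.97, 2.97], [-1.01, 2.36], [0.21, 2.38], [-0.96, 4.11], [0.2, 2.71], [-2.98, 2.98]. Speed limits (rad/s): [2.39, 2.39, 3.14, 3.14, 3.14, 3.14].

### API

Orientations are given as a unit quaternion [x, y, z, w].
In Python, from plant import robot gives the robot as it stands.
- The arm moves only by the tool servo_tool, never from a script. Its argument "commands" is a list that holds one entry, the list of rows, each a list of 5 numbers: the shift along the tool's x, y, z in m, then the turn about the tool's z in rad, then the closure, from 0 (fully open) to 1 (shut). In form: [[[tx, ty, tz, yaw, fingers], ...]]. A call has 1 to 8 rows; each row is the pose to reach, as a shift and turn from the pose commanded when the call began, along the tool's axes at that moment; what a row does not reach only later rows make up. A row lasts 1/12 s, in which the tool goes at most 41.7 mm and 7.16 degrees, less where a joint would pass 70% of its speed; a pose out of reach is approached as far as the arm can. A call with a gripper value outside its range is refused whole. The fingers move at their own pace and stop on an object; "squeeze" is the grip in N (left out, the last holds). Time passes only in rows, so rows that repeat a pose let the fingers close. It gives the time, the measured TCP pose, the force, the opening and the grip force at its end, in the units of the state.
- robot.get_state(): the state, without advancing time (a new reading comes with each control period).
- robot.read_camera(name): name is "side" or "top"; returns (picture, depth): 480x640x3 uint8, red, green, blue; 480x640 float32, m along the optical axis (not along the pixel's ray), 0 where there is no reading.
- robot.get_calibration(name): a dict with "intrinsics" (3x3 intrinsics, pixels), "pose" (4x4, takes a point from camera to world coordinates). Camera axes: x right, y down, z forward; pixel columns grow to the right and rows downward; lengths in m; the calibration is good to about 2 mm. A picture is of the moment at which its call begins. get_calibration takes no time and is no camera call.
- robot.job_done(): hands the job in; it is judged then, once.
The state is a dict: "time_s": time; "joint_pos": joint angles; "dq": joint speeds; "joint_torque": joint torques, N m; "ee_pos": TCP position; "orientation": TCP orientation; "force": force on the tool from outside, world axes, zero at the start; "moment": the same for the moment, N m; "gripper_width": finger opening in m; "grasp_force": force on a finger pad.
Only numpy, scipy, OpenCV 4.12 (cv2) and the standard library are available. Lean on these libraries where they do the work, as an engineer would, in place of code of your own. Each camera call takes 0.05 s, during which the arm holds its last target. There are 200 camera calls.

## Working session

There is one attempt and no reset: what is moved stays moved. The work goes in short steps, Python scripts to look and compute and a tool call to move; the robot and the scene stay as the last step left them, time stands still between calls to the robot, and variables do not carry over. Pictures are saved under pics/ and viewed, at most 10 in all, crops included, and the job is handed in when it is done.

Besides the shell and the picture viewer there is one more tool, called after "Call:" as name(argument=value, ...) on one line, values as JSON. servo_tool: Moves the arm, as the interface text tells. Its arguments: {"type":"object","properties":{"commands":{"type":"array","items":{"type":"array","items":{"type":"array","items":{"type":"number"}}}},"squeeze":{"type":"number"}},"required":["commands"]}

```bash
mkdir -p pics; cat > h.py <<'E'
from plant import robot
import numpy as np, cv2
def shot(n,tag):
    p,d=robot.read_camera(n); cv2.imwrite(f'pics/{tag}.png',p[:,:,::-1]); np.save(f'{tag}.npy',d); return p,d
def cloud(n,d):
    c=robot.get_calibration(n);K=np.array(c['intrinsics']);T=np.array(c['pose'])
    v,u=np.mgrid[:480,:640]
    P=np.stack([(u-K[0,2])/K[0,0]*d,(v-K[1,2])/K[1,1]*d,d],-1)
    W=P@T[:3,:3].T+T[:3,3]; W[d==0]=np.nan; return W
E
python3 - <<'E'
from h import *
for n in('side','top'):
    p,d=shot(n,n+'0'); c=robot.get_calibration(n); print(n,np.round(c['pose'],3).tolist(),np.round(c['intrinsics'],0).tolist())
s=robot.get_state();print(s)
E
```

```text
side [[0.125, -0.758, 0.64, -0.257], [-0.992, -0.095, 0.082, -0.19], [-0.001, -0.645, -0.764, 1.084], [0.0, 0.0, 0.0, 1.0]] [[621.0, 0.0, 321.0], [0.0, 621.0, 236.0], [0.0, 0.0, 1.0]]
top [[0.018, -0.998, 0.053, 0.464], [-1.0, -0.018, -0.011, -0.066], [0.011, -0.052, -0.999, 1.435], [0.0, 0.0, 0.0, 1.0]] [[585.0, 0.0, 320.0], [0.0, 585.0, 241.0], [0.0, 0.0, 1.0]]
{'time_s': 0.1, 'joint_pos': array([ 1.00692777e+00,  3.59435024e-01,  1.51135279e+00,  3.04810859e-05,
        1.27251169e+00, -1.15087988e-01]), 'dq': array([-0.00074663, -0.00111211, -0.00393245, -0.00072966,  0.00068514,
        0.00027069]), 'joint_torque': array([-7.53199183e-04, -5.28650951e+01, -2.79350173e+01, -3.08463641e-04,
        5.08013050e-03, -2.36704676e-05]), 'ee_pos': array([0.25999179, 0.54008485, 0.25252552]), 'orientation': array([ 2.22516273e-01,  9.74928602e-01, -7.99870709e-04, -2.97919527e-04]), 'force': array([-0.72053898, -0.0460352 ,  0.86211491]), 'moment': array([-0.00867189,  0.02521624,  0.00711969]), 'grasp_force': 0.0, 'gripper_width': 0.08539383589170119}
```

View pics/side0.png

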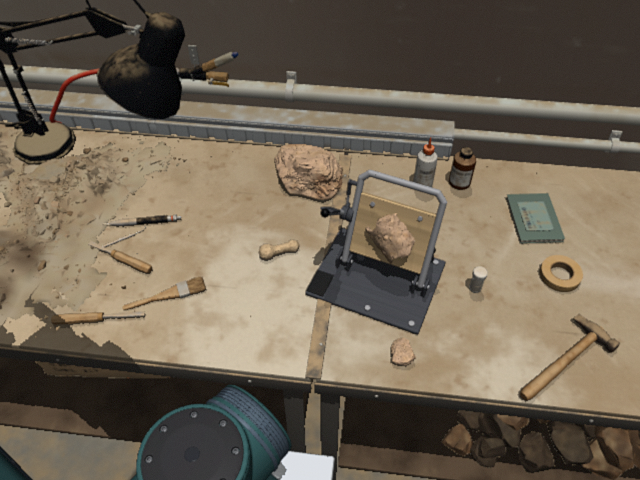

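View pics/top0.png

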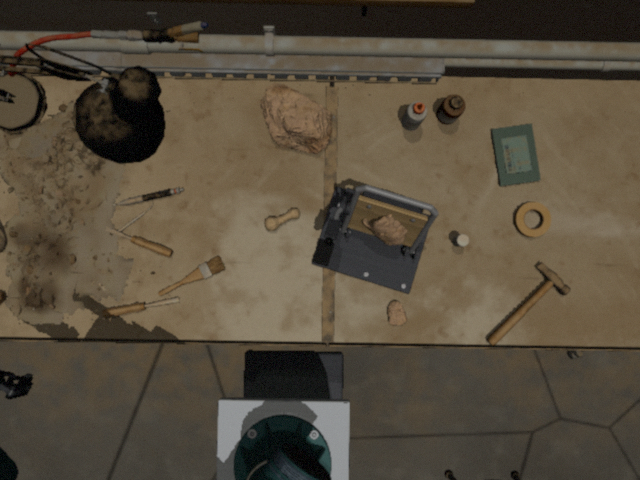

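The side view shows the stand with its top bar at (365,175)-(440,190), with the kickstand near (330,212). In the top view the plate spans (313,265)-(437,210).

```bash
python3 - <<'E'
from h import *
T=cloud('top',np.load('top0.npy'));S=cloud('side',np.load('side0.npy'))
im={n:cv2.imread(f'pics/{n}0.png') for n in('top','side')}
def reg(W): return (W[...,0]>.3)&(W[...,0]<.75)&(W[...,1]>-.35)&(W[...,1]<.05)
pl=reg(T)&(abs(T[...,2]-.010)<.006)&(im['top'].max(2)<95)
P=T[pl][:,:2].astype(np.float32); print(len(P),np.nanmedian(T[pl][:,2]),cv2.minAreaRect(P))
h,_=cv2.connectedComponents((pl).astype('uint8'))
for n,W in(('top',T),('side',S)):
    m=reg(W)&(W[...,2]>.205)&(W[...,2]<.25)
    Q=W[m]; print(n,len(Q),np.round(np.percentile(Q,[2,50,98],axis=0),3).tolist())
    l=cv2.fitLine(Q[:,:2].astype(np.float32),cv2.DIST_HUBER,0,.01,.01).ravel(); print(l,'yaw',np.arctan2(-l[0],l[1]))
a=cv2.resize(im['top'][165:305,295:455],None,fx=4.5,fy=4.5,interpolation=2)
b=cv2.resize(im['side'][160:340,290:460],None,fx=3.3,fy=3.3,interpolation=2)
cv2.imwrite('pics/c1.png',cv2.convertScaleAbs(b,alpha=1.8));cv2.imwrite('pics/c2.png',cv2.convertScaleAbs(a[:600],alpha=2))
E
```

```text
4603 0.010617412141167515 ((0.5037959218025208, -0.13146257400512695), (0.37762266397476196, 0.3957969546318054), 63.9285888671875)
top 746 [[0.526, -0.321, 0.206], [0.616, -0.217, 0.224], [0.646, -0.091, 0.231]]
[ 0.44654277 -0.8947623   0.57961184 -0.16901278] yaw -2.678695
side 808 [[0.522, -0.321, 0.206], [0.613, -0.228, 0.223], [0.641, -0.091, 0.229]]
[ 0.2832325   0.95905125  0.6137539  -0.25043148] yaw -0.287163
```

View pics/c1.png

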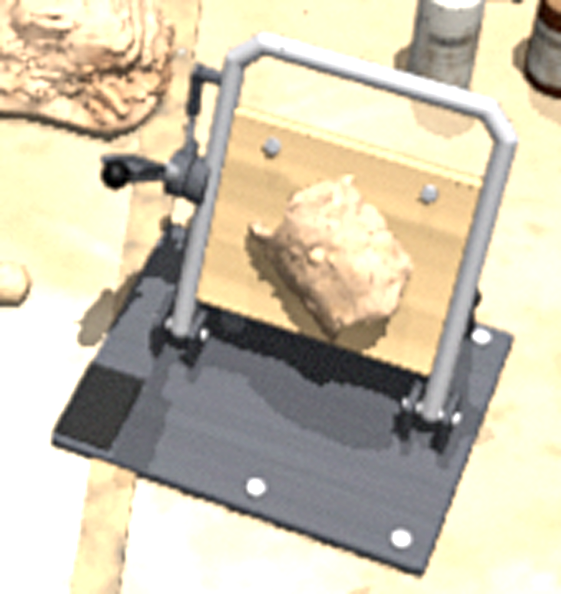

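View pics/c2.png

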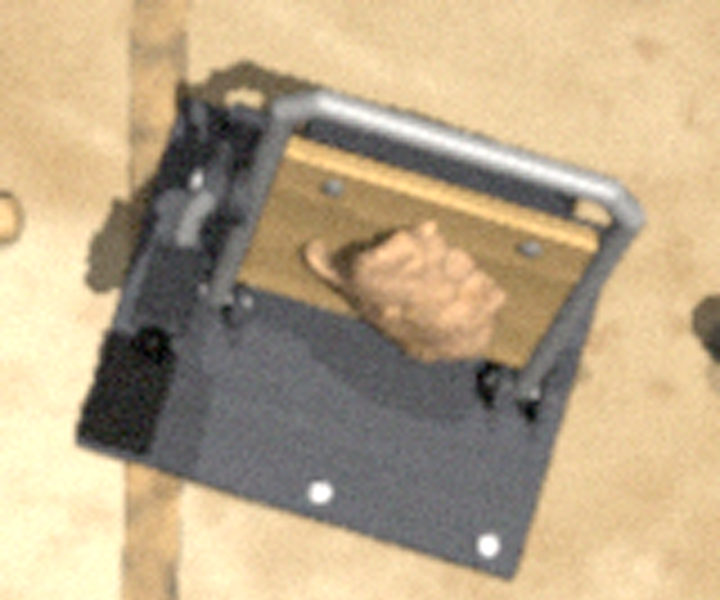

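Zoomed: foot at c1 (117,172), hub at (190,170); in c2 the front plate corners are at (78,440) and (512,577), and the foot is at (152,343).

```bash
python3 - <<'E'
from h import *
D={n:np.load(n+'0.npy') for n in('top','side')}
def ray(n,u,v,z):
    c=robot.get_calibration(n);K=np.array(c['intrinsics']);T=np.array(c['pose'])
    d=T[:3,:3]@np.array([(u-K[0,2])/K[0,0],(v-K[1,2])/K[1,1],1]); return T[:3,3]+d*(z-T[2,3])/d[2]
t=lambda x,y:(295+x/4.5-.4,165+y/4.5-.4); s=lambda x,y:(290+x/3.3-.4,160+y/3.3-.4)
A=ray('top',*t(78,440),.01);B=ray('top',*t(512,577),.01)
A2=ray('side',*s(53,440),.01);B2=ray('side',*s(422,574),.01)
C2=ray('side',*s(512,338),.01)
for a,b in((A,B),(A2,B2)):
    e=a-b; yaw=np.arctan2(-e[0],e[1]); L=np.linalg.norm(e); m=(a+b)/2
    print('front',L,yaw,m,'origin',m[:2]+.1*np.array([np.cos(yaw),np.sin(yaw)]))
print('Rear edge',C2,np.linalg.norm(C2-B2))
# bar from clouds
for n in D:
    W=cloud(n,D[n]); m=(W[...,0]>.45)&(W[...,0]<.75)&(W[...,1]>-.30)&(W[...,1]<-.14)&(W[...,2]>.216)&(W[...,2]<.25)
    Q=W[m]; l=cv2.fitLine(Q[:,:2].astype(np.float32),cv2.DIST_HUBER,0,.01,.01).ravel()
    print(n,'bar',Q.mean(0),Q[:,2].max(),'yaw',np.arctan(-l[0]/l[1]),np.percentile(Q,98,axis=0))
    u,v=((t(152,343)) if n=='top' else s(117,172)); u=int(round(u));v=int(round(v))
    print('foot',W[v-2:v+3,u-2:u+3].reshape(-1,3)[:, :].round(3)[::3].tolist())
O=None
E
```

```text
front 0.24608657346298368 -0.28785995733725583 [ 0.45163687 -0.18033885  0.01      ] origin [ 0.54752223 -0.20872894]
front 0.24559197158101553 -0.2878092367147801 [ 0.44704309 -0.1809646   0.01      ] origin [ 0.54292989 -0.20934983]
Rear edge [ 0.60087639 -0.35315193  0.01      ] 0.19638629009770237
top bar [ 0.62532715 -0.23056762  0.22532633] 0.23303546629155436 yaw -0.27994236 [ 0.64658949 -0.16283677  0.2311794 ]
foot [[0.532, -0.091, 0.22], [0.532, -0.098, 0.221], [0.53, -0.093, 0.223], [0.53, -0.1, 0.221], [0.528, -0.095, 0.224], [0.526, -0.091, 0.226], [0.526, -0.098, 0.223], [0.524, -0.093, 0.223], [0.524, -0.1, 0.22]]
side bar [ 0.62048334 -0.23107357  0.22403426] 0.23201507125159093 yaw -0.28160962 [ 0.64148359 -0.16246448  0.22980693]
foot [[0.526, -0.094, 0.223], [0.527, -0.1, 0.224], [0.524, -0.096, 0.224], [0.522, -0.102, 0.226], [0.522, -0.098, 0.223], [0.52, -0.095, 0.222], [0.523, -0.1, 0.219], [0.519, -0.097, 0.221], [0.522, -0.102, 0.218]]
```

Call:
servo_tool(commands=[[[0,0,-0.05,0,0.3],[-0.5275,-0.45,-0.05,1.41,1],[-0.5275,-0.45,-0.05,1.41,1],[-0.5275,-0.45,-0.05,1.41,1],[-0.5275,-0.45,-0.05,1.41,1],[-0.5275,-0.45,-0.05,1.41,1],[-0.5275,-0.45,-0.05,1.41,1],[-0.5275,-0.45,-0.05,1.41,1]]], squeeze=30)

```text
time_s: 0.77
ee_pos: [0.3781, 0.2718, 0.2983]
orientation: [0.617, 0.787, -0.0, -0.0]
force: [0.9, 0.1, 0.2]
gripper_width: 0.0001
grasp_force: 0.0
```

```bash
cat > to.py <<'E'
from h import *
import sys
from scipy.spatial.transform import Rotation as R
s=robot.get_state(); M=R.from_quat(s['orientation']).as_matrix()
t=np.array(list(map(float,sys.argv[1:4]))); ex=np.array([np.cos(-.287),np.sin(-.287),0]); e=M.T@ex
y=np.arctan2(e[1],e[0])-np.pi/2; y=(y+np.pi/2)%np.pi-np.pi/2
print(s['time_s'],s['ee_pos'].round(4),'shift',(M.T@(t-s['ee_pos'])).round(4),'yaw',round(y,3),'F',s['force'].round(2),'w',s['gripper_width'],s['grasp_force'],s['joint_pos'].round(2))
print('tool x,y',M[:,0].round(3),M[:,1].round(3), 'z',M[:,2].round(3),'tip',robot.tip_reach)
E
python3 to.py 0.54 -0.094 0.3
```

```text
0.7667 [0.3781 0.2718 0.2983] shift [-0.3939  0.0698 -0.0017] yaw 0.528 F [0.91 0.08 0.22] w 0.00014576490609877245 0.0 [ 0.47  0.12  1.72 -0.    1.3   0.23]
tool x,y [-0.239  0.971 -0.   ] [ 0.971  0.239 -0.   ] z [-0. -0. -1.] tip 0.022
```

Call:
servo_tool(commands=[[[-0.37,0.065,0,0.52,1],[-0.37,0.065,0,0.52,1],[-0.37,0.065,0,0.52,1],[-0.37,0.065,0,0.52,1],[-0.37,0.065,0,0.52,1],[-0.37,0.065,0,0.52,1],[-0.37,0.065,0,0.52,1],[-0.37,0.065,0,0.52,1]]])

```text
time_s: 1.43
ee_pos: [0.5144, -0.0326, 0.2983]
orientation: [0.797, 0.604, -0.0, -0.0]
force: [1.6, -0.6, -1.1]
gripper_width: -0.0002
grasp_force: 0.0
```

```bash
python3 to.py 0.54 -0.094 0.26
```

```text
1.4333 [ 0.5144 -0.0326  0.2983] shift [-0.0523  0.0412  0.0382] yaw 0.014 F [ 1.64 -0.62 -1.06] w -0.0002143181711894975 0.0 [-0.2   0.2   1.63  0.    1.32  0.08]
tool x,y [0.27  0.963 0.   ] [ 0.963 -0.27  -0.   ] z [-0.  0. -1.] tip 0.022
```

Call:
servo_tool(commands=[[[0,0,0,0,1],[0,0,0,0,1]]])

```text
time_s: 1.6
ee_pos: [0.5148, -0.0325, 0.2979]
orientation: [0.798, 0.603, -0.0, -0.0]
force: [0.5, 0.3, 0.1]
gripper_width: 0.0003
grasp_force: 0.0
```

```bash
python3 to.py 0.54 -0.094 0.26
```

```text
1.6 [ 0.5148 -0.0325  0.2979] shift [-0.0522  0.0411  0.0379] yaw 0.01 F [0.46 0.31 0.1 ] w 0.00031097342385170805 0.0 [-0.2   0.2   1.63 -0.    1.32  0.08]
tool x,y [ 0.274  0.962 -0.   ] [ 0.962 -0.274 -0.001] z [-0.001  0.    -1.   ] tip 0.022
```

Call:
servo_tool(commands=[[[-0.052,0.041,0,0.01,1],[-0.052,0.041,0,0.01,1],[-0.052,0.041,0.035,0.01,1],[-0.052,0.041,0.035,0.01,1]]])

```text
time_s: 1.93
ee_pos: [0.5369, -0.0905, 0.259]
orientation: [0.8, 0.6, -0.002, -0.003]
force: [-2.5, 0.2, -0.4]
gripper_width: 0.0001
grasp_force: 0.0
```

```bash
python3 to.py 0.54 -0.094 0.12; python3 - <<'E'
from h import *
p,d=shot('side','s1')
b=cv2.resize(p[150:330,280:450,::-1],None,fx=3.3,fy=3.3,interpolation=2);cv2.imwrite('pics/c3.png',cv2.convertScaleAbs(b,alpha=1.8))
E
```

```text
1.9333 [ 0.5369 -0.0905  0.259 ] shift [-0.0025  0.0051  0.1389] yaw 0.003 F [-2.48  0.16 -0.42] w 0.00013298620968158254 0.0 [-0.29  0.28  1.62  0.    1.25 -0.01]
tool x,y [0.28 0.96 0.  ] [ 0.96  -0.28  -0.008] z [-0.008  0.003 -1.   ] tip 0.022
```

View pics/c3.png

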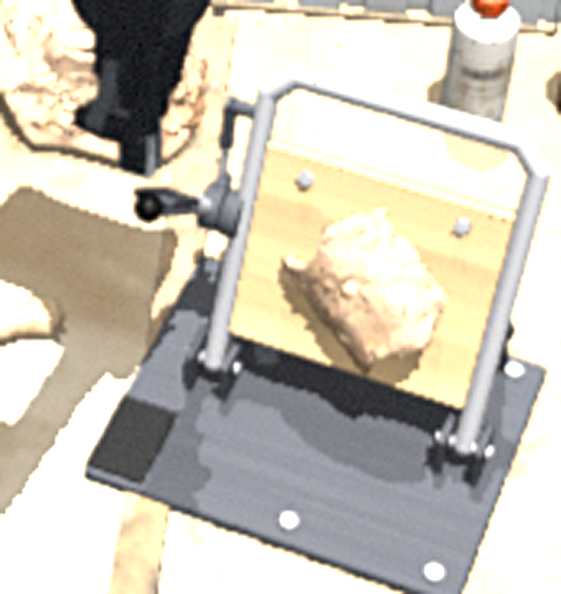

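Call:
servo_tool(commands=[[[-0.002,0.008,0.005,0,1],[-0.002,0.008,0.02,0,1],[-0.002,0.008,0.035,0,1],[-0.002,0.008,0.05,0,1],[-0.002,0.008,0.065,0,1],[-0.002,0.008,0.08,0,1]]])

```text
time_s: 2.48
ee_pos: [0.5482, -0.0949, 0.1846]
orientation: [0.799, 0.601, 0.001, 0.001]
force: [0.2, -0.6, 1.7]
gripper_width: 0.0002
grasp_force: 0.8
```

```bash
python3 to.py 0.54 -0.094 0.12
```

```text
2.4833 [ 0.5482 -0.0949  0.1846] shift [-0.0014 -0.0084  0.0646] yaw 0.006 F [ 0.19 -0.59  1.72] w 0.00019063675214326103 0.82204270947841 [-0.3   0.37  1.69  0.    1.08 -0.01]
tool x,y [0.278 0.961 0.   ] [ 0.961 -0.278  0.003] z [ 0.003 -0.001 -1.   ] tip 0.022
```

Call:
servo_tool(commands=[[[0,-0.003,0.015,0,1],[0,-0.003,0.03,0,1],[0,-0.003,0.045,0,1],[0,-0.003,0.058,0,1],[0,-0.003,0.066,0,1],[0,-0.003,0.066,0,1]]])

```text
time_s: 2.98
ee_pos: [0.5438, -0.094, 0.1168]
orientation: [0.799, 0.601, -0.0, -0.001]
force: [-0.2, -0.2, 0.5]
gripper_width: -0.0003
grasp_force: 0.0
```

```bash
python3 to.py 0.54 -0.094 0.12;  python3 - <<'E'
from h import *
p,d=shot('side','s2')
b=cv2.resize(p[150:330,280:450,::-1],None,fx=3.3,fy=3.3,interpolation=2);cv2.imwrite('pics/c4.png',cv2.convertScaleAbs(b,alpha=1.8))
E
```

```text
2.9833 [ 0.5438 -0.094   0.1168] shift [-0.0011 -0.0036 -0.0032] yaw 0.005 F [-0.22 -0.19  0.48] w -0.00028317078114244225 0.0 [-0.3   0.45  1.76  0.    0.93 -0.01]
tool x,y [0.278 0.961 0.   ] [ 0.961 -0.278 -0.002] z [-0.001  0.    -1.   ] tip 0.022
```

View pics/c4.png

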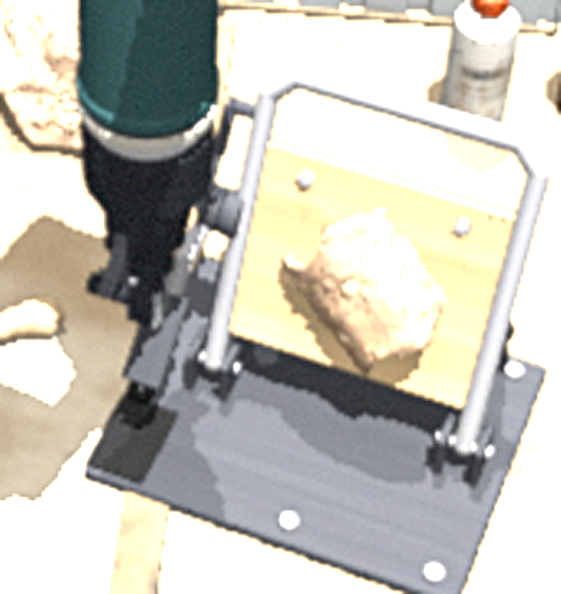

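The leg is snapped down: its foot is at crop (140,405), over the black pad, and there is almost no force left on the tool. Next I rise straight up.

Call:
servo_tool(commands=[[[0,0,-0.04,0,1],[0,0,-0.08,0,1],[0,0,-0.12,0,1],[0,0,-0.16,0,1],[0,0,-0.19,0,0.4],[0,0,-0.19,0,0.3],[0,0,-0.19,0,0.3]]], squeeze=35)

```text
time_s: 3.62
ee_pos: [0.5457, -0.0951, 0.3113]
orientation: [0.8, 0.6, 0.002, 0.003]
force: [-0.5, 0.1, -0.7]
gripper_width: 0.0359
grasp_force: 0.0
```

```bash
python3 to.py 0.624 -0.232 0.306; python3 - <<'E'
from h import *
p,d=shot('side','s3');W=cloud('side',d)
b=cv2.resize(p[150:330,280:450,::-1],None,fx=3.3,fy=3.3,interpolation=2);cv2.imwrite('pics/c5.png',cv2.convertScaleAbs(b,alpha=1.8))
u,v=int(280+140/3.3),int(150+402/3.3)
print(W[v-4:v+5:2,u-4:u+5:4].round(3).tolist())
E
```

```text
3.6167 [ 0.5457 -0.0951  0.3113] shift [-0.1096  0.1133  0.0061] yaw 0.004 F [-0.51  0.08 -0.7 ] w 0.03585638260855775 0.0 [-0.3   0.24  1.54  0.    1.36 -0.01]
tool x,y [ 0.279  0.96  -0.   ] [ 0.96  -0.279  0.007] z [ 0.007 -0.002 -1.   ] tip 0.022
[[[0.516, -0.085, 0.059], [0.514, -0.094, 0.063], [0.515, -0.102, 0.063]], [[0.514, -0.085, 0.054], [0.507, -0.095, 0.065], [0.515, -0.102, 0.056]], [[0.538, -0.082, 0.015], [0.509, -0.094, 0.056], [0.542, -0.099, 0.014]], [[0.534, -0.083, 0.014], [0.537, -0.091, 0.012], [0.536, -0.1, 0.014]], [[0.527, -0.084, 0.016], [0.53, -0.092, 0.014], [0.529, -0.101, 0.017]]]
```

View pics/c5.png

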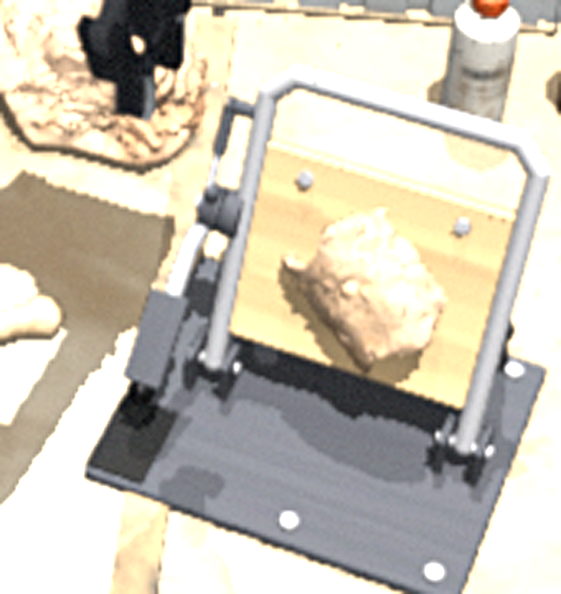

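The leg is down at its stop, with the foot at z ≈ 0.056 as expected. Now I go above the bar.

Call:
servo_tool(commands=[[[-0.04,0.041,0,0,0.2],[-0.07,0.072,0,0,0.2],[-0.1,0.103,0,0,0.2],[-0.1096,0.1133,0,0.004,0.2],[-0.1096,0.1133,0.03,0.004,0.2],[-0.1096,0.1133,0.04,0.004,0.2]]])

```text
time_s: 4.17
ee_pos: [0.6209, -0.2328, 0.2625]
orientation: [0.802, 0.598, -0.001, -0.003]
force: [-1.7, 0.8, -1.5]
gripper_width: 0.0683
grasp_force: 0.0
```

```bash
python3 to.py 0.624 -0.232 0.222
```

```text
4.1667 [ 0.6209 -0.2328  0.2625] shift [0.0016 0.003  0.0405] yaw -0.002 F [-1.72  0.77 -1.54] w 0.06830131354442577 0.0 [-0.46  0.45  1.35 -0.    1.36 -0.17]
tool x,y [0.285 0.959 0.001] [ 0.958 -0.285 -0.006] z [-0.006  0.003 -1.   ] tip 0.022
```

Call:
servo_tool(commands=[[[0,0.002,0.015,0,0.2],[0,0.002,0.03,0,0.2],[0,0.002,0.041,0,0.2],[0,0.002,0.041,0,0.6],[0,0.002,0.041,0,0.9],[0,0.002,0.041,0,1],[0,0.002,0.041,0,1],[0,0.002,0.041,0,1]]], squeeze=35)

```text
time_s: 4.83
ee_pos: [0.6231, -0.232, 0.2278]
orientation: [0.801, 0.599, -0.001, -0.001]
force: [-4.8, 2.3, 0.9]
gripper_width: 0.0121
grasp_force: 34.2
```

```bash
python3 to.py 0.624 -0.232 0.222
```

```text
4.8333 [ 0.6231 -0.232   0.2278] shift [0.0002 0.0009 0.0058] yaw 0.0 F [-4.76  2.34  0.94] w 0.012076189397403462 34.189351201057434 [-0.46  0.47  1.39 -0.    1.28 -0.17]
tool x,y [ 0.283  0.959 -0.   ] [ 0.959 -0.283 -0.002] z [-0.002  0.    -1.   ] tip 0.022
```

Call:
servo_tool(commands=[[[0,0,0,0,0.5],[0,0,0,0,0.5],[0,-0.002,0.006,0,0.5],[0,-0.002,0.006,0,0.8],[0,-0.002,0.006,0,1],[0,-0.002,0.006,0,1],[0,-0.002,0.006,0,1]]], squeeze=35)

```text
time_s: 5.42
ee_pos: [0.6226, -0.2319, 0.2202]
orientation: [0.801, 0.599, 0.0, 0.0]
force: [2.7, -0.5, -3.2]
gripper_width: 0.0129
grasp_force: 34.0
```

```bash
python3 to.py 0.624 -0.232 0.222; python3 - <<'E'
import numpy as np
# upright bar arc shifts relative to lean .42, in tool y (=+base x) and tool z (down)
for a in np.linspace(.42,0,15): print(round(a,2),round(.205*(np.sin(a)-np.sin(.42)),4),round(-.205*(np.cos(a)-np.cos(.42)),4))
E
```

```text
5.4167 [ 0.6226 -0.2319  0.2202] shift [ 0.0003  0.0014 -0.0018] yaw -0.0 F [ 2.69 -0.55 -3.2 ] w 0.01293057311534163 34.049906730651855 [-0.46  0.48  1.4   0.    1.26 -0.17]
tool x,y [ 0.283  0.959 -0.   ] [ 0.959 -0.283  0.001] z [ 0.001 -0.    -1.   ] tip 0.022
0.42 0.0 -0.0
0.39 -0.0057 -0.0024
0.36 -0.0114 -0.0047
0.33 -0.0172 -0.0068
0.3 -0.023 -0.0087
0.27 -0.0289 -0.0104
0.24 -0.0349 -0.0119
0.21 -0.0409 -0.0133
0.18 -0.0469 -0.0145
0.15 -0.053 -0.0155
0.12 -0.059 -0.0163
0.09 -0.0652 -0.017
0.06 -0.0713 -0.0174
0.03 -0.0774 -0.0177
0.0 -0.0836 -0.0178
```

Call:
servo_tool(commands=[[[0,-0.003,-0.0012,0,1],[0,-0.0065,-0.0027,0,1],[0,-0.01,-0.0041,0,1],[0,-0.0135,-0.0054,0,1],[0,-0.017,-0.0067,0,1],[0,-0.0205,-0.0078,0,1],[0,-0.024,-0.0089,0,1],[0,-0.0275,-0.01,0,1]]])

```text
time_s: 6.08
ee_pos: [0.5957, -0.2241, 0.231]
orientation: [0.801, 0.599, 0.0, 0.0]
force: [4.2, -1.7, 1.0]
gripper_width: 0.0128
grasp_force: 34.3
```

```bash
python3 to.py 0.5424 -0.2082 0.238
```

```text
6.0833 [ 0.5957 -0.2241  0.231 ] shift [ 0.0001 -0.0557 -0.0071] yaw -0.0 F [ 4.19 -1.71  0.98] w 0.012750396396542938 34.34379279613495 [-0.47  0.43  1.45 -0.    1.26 -0.18]
tool x,y [ 0.283  0.959 -0.   ] [ 0.959 -0.283  0.001] z [ 0.001 -0.001 -1.   ] tip 0.022
```

Going well (about 4.5 N back-pull). Continuing.

Call:
servo_tool(commands=[[[0,-0.0035,-0.001,0,1],[0,-0.007,-0.0019,0,1],[0,-0.0105,-0.0027,0,1],[0,-0.014,-0.0034,0,1],[0,-0.0175,-0.0041,0,1],[0,-0.021,-0.0047,0,1],[0,-0.0245,-0.0052,0,1],[0,-0.028,-0.0057,0,1]]])

```text
time_s: 6.75
ee_pos: [0.5693, -0.2164, 0.2372]
orientation: [0.801, 0.599, 0.0, 0.001]
force: [3.8, -2.2, 6.1]
gripper_width: 0.0128
grasp_force: 36.2
```

```bash
python3 to.py 0.5424 -0.2082 0.238
```

```text
6.75 [ 0.5693 -0.2164  0.2372] shift [ 0.0003 -0.0281 -0.0009] yaw -0.0 F [ 3.77 -2.16  6.06] w 0.012776971087677488 36.173656582832336 [-0.48  0.38  1.51 -0.    1.24 -0.19]
tool x,y [ 0.283  0.959 -0.001] [ 0.959 -0.283  0.002] z [ 0.002 -0.001 -1.   ] tip 0.022
```

Call:
servo_tool(commands=[[[0,-0.0035,-0.0015,0,1],[0,-0.007,-0.002,0,1],[0,-0.0105,-0.0025,0,1],[0,-0.014,-0.0028,0,1],[0,-0.0175,-0.003,0,1],[0,-0.021,-0.0032,0,1],[0,-0.0245,-0.0033,0,1],[0,-0.0275,-0.0033,0,1]]])

```text
time_s: 7.42
ee_pos: [0.542, -0.2083, 0.2395]
orientation: [0.801, 0.599, -0.0, -0.0]
force: [1.8, -3.4, 3.6]
gripper_width: 0.0126
grasp_force: 36.2
```

```bash
python3 to.py 0.5424 -0.2082 0.238; python3 - <<'E'
from h import *
p,d=shot('side','s4');p2,d2=shot('top','t4')
b=np.hstack([cv2.resize(p[130:330,270:450,::-1],(400,444)),cv2.resize(p2[165:315,290:450,::-1],(400,444))]);cv2.imwrite('pics/c6.png',cv2.convertScaleAbs(b,alpha=1.7))
O=np.array([.545,-.209]);ex=np.array([np.cos(.287),-np.sin(.287)]);ey=np.array([np.sin(.287),np.cos(.287)])
for n,D in(('side','side0'),('side','s4'),('top','t4')):
    W=cloud(n,np.load(D+'.npy'));b=np.stack([(W[...,:2]-O)@ex,(W[...,:2]-O)@ey,W[...,2]],-1)
    # board front face / tube points at two heights on the side tubes
    m=(abs(b[...,0])<.12)&(abs(abs(b[...,1])-.09)<.016)&(b[...,2]>.06)&(b[...,2]<.2)
    q=b[m]; q=q[q[:,1]<0]
    print(D,len(q),np.arctan(np.polyfit(q[:,2],q[:,0],1)[0]) if len(q)>10 else '')
    m=(abs(b[...,0])<.15)&(abs(b[...,1])<.075)&(b[...,2]>.06)&(b[...,2]<.17)
    q=b[m]; print('board',len(q),np.arctan(np.polyfit(q[:,2],q[:,0],1)[0]))
E
```

```text
7.4167 [ 0.542  -0.2083  0.2395] shift [0.0002 0.0004 0.0015] yaw 0.0 F [ 1.83 -3.38  3.63] w 0.012603267121359247 36.24142527580261 [-0.49  0.34  1.57 -0.    1.23 -0.2 ]
tool x,y [ 0.283  0.959 -0.   ] [ 0.959 -0.283 -0.   ] z [-0.001 -0.    -1.   ] tip 0.022
side0 886 0.41291789616624186
board 3836 0.36124007602566355
s4 674 -0.060156914725119796
board 2735 0.0979217810490725
t4 9 
board 327 0.08568601814507941
```

View pics/c6.png

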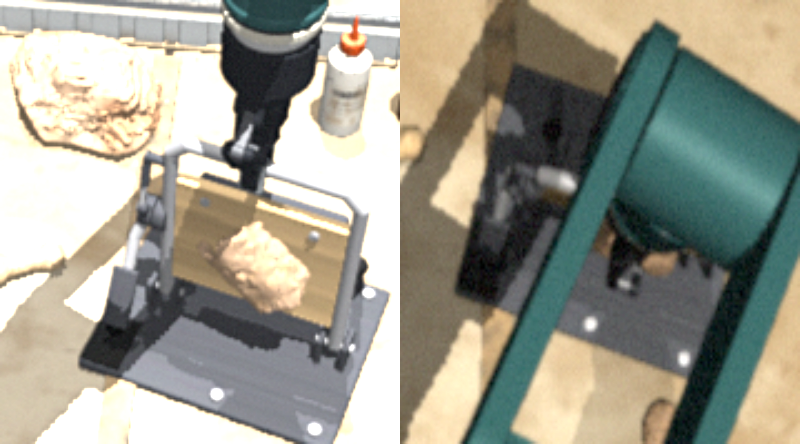

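```bash
python3 - <<'E'
from h import *
O=np.array([.545,-.209]);ex=np.array([np.cos(.287),-np.sin(.287)]);ey=np.array([np.sin(.287),np.cos(.287)])
for D in('side0','s4'):
    W=cloud('side',np.load(D+'.npy'));b=np.stack([(W[...,:2]-O)@ex,(W[...,:2]-O)@ey,W[...,2]],-1)
    for s in(-1,1):
        m=(abs(b[...,0])<.12)&(abs(s*b[...,1]-.088)<.013)&(b[...,2]>.07)&(b[...,2]<.19); q=b[m]
        l=cv2.fitLine(q[:,[2,0]].astype(np.float32),cv2.DIST_WELSCH,.01,.001,.001).ravel(); print(D,s,len(q),'lean',np.arctan(l[1]/l[0]),q[:,0].std())
    m=(abs(b[...,1])<.06)&(b[...,2]>.16)&(b[...,2]<.178)&(abs(b[...,0])<.12); print('board top x',np.median(b[m][:,0]))
E
python3 to.py 0.542 -0.2083 0.2395
```

```text
side0 -1 750 lean 0.41940537 0.015414214728090361
side0 1 443 lean 0.45192674 0.01864820805577998
board top x 0.05494638297895389
s4 -1 549 lean -0.00994216 0.01187000816735664
s4 1 402 lean 0.24233523 0.012702931858576967
board top x -0.005463438893818185
7.5167 [ 0.5418 -0.2083  0.2395] shift [0.     0.0002 0.    ] yaw 0.0 F [ 0.71 -3.06  4.43] w 0.012289648120166408 36.2510883808136 [-0.49  0.34  1.57 -0.    1.23 -0.2 ]
tool x,y [ 0.283  0.959 -0.   ] [ 0.959 -0.283 -0.001] z [-0.001 -0.    -1.   ] tip 0.022
```

Call:
servo_tool(commands=[[[0,0,0,0,1],[0,0,0,0,1],[0,0,0,0,1],[0,0,0,0,1]]])

```text
time_s: 7.85
ee_pos: [0.5427, -0.2085, 0.2395]
orientation: [0.801, 0.599, -0.0, 0.0]
force: [0.1, -3.3, 4.7]
gripper_width: 0.0127
grasp_force: 36.3
```

```bash
python3 to.py 0.542 -0.2083 0.2395; python3 -c "
from plant import robot; print(robot.job_done())"
```

```text
7.85 [ 0.5427 -0.2085  0.2395] shift [ 0.     -0.0007  0.    ] yaw 0.0 F [ 0.13 -3.34  4.73] w 0.012711063661815248 36.33193552494049 [-0.49  0.34  1.57 -0.    1.23 -0.2 ]
tool x,y [ 0.283  0.959 -0.   ] [ 0.959 -0.283  0.   ] z [-0. -0. -1.] tip 0.022
the job is handed in; nothing more can be done
None
```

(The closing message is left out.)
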